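# Load pot cores into the tray's slot

### The arm

A 6-joint arm with a two-finger parallel gripper is mounted at the origin on the work surface. World frame = base frame: x ahead of the robot, y to its left, z up, the work surface at z = 0. Lengths are in m, angles in rad, forces in N, time in s.
With the tool pointing down it reaches from about 0.275 to 0.75 m from the base axis. Payload 10.2 kg.
Tool frame: the origin (TCP) lies at the very end of the fingers, on their centre line; the grasp point (between the pads) lies 19 mm behind it; z points along the fingers, y is the line along which they close (so a half turn about z gives the same grasp; the last joint's range is limited). The gripper opens to 85 mm and grips with 20 to 120 N. Pads are 22 mm wide; open, the fingers measure 114 mm over their backs; the gripper's body (76 mm by 85 mm) begins 54 mm behind the grasp point. The pads swing forward as they close: fully open they stand 13 mm farther back than shut.
Start: joints at [-1.499, 0.313, 1.498, -0, 1.331, -0.223], TCP at [0.153, -0.502, 0.198] pointing down, gripper open.
Joint ranges: [-2.94, 2.94], [-0.97, 2.17], [0.19, 2.56], [-1.23, 4.37], [0.02, 3.11], [-2.88, 2.88]. Speed limits (rad/s): [2.39, 2.39, 3.01, 3.14, 3.14, 3.14].

### API

Orientations are given as a 3x3 rotation matrix whose columns are the frame's x, y, z axes.
In Python, from bench import sense, capture, r gives the robot as it stands. The module is installed in compiled form; this text tells all that it offers.
- The arm moves only by the shell command python3 -m crank 'ROWS' [FORCE]. ROWS is JSON, a list of rows, each a list of 3 entries, a list of its own where there are three numbers: the shift along the world's x, y, z in mm, then the turn, a rotation vector about the world's x, y, z in rad, then the opening, from -1 (shut) to 1 (fully open), so that 0 is half open. A call has 1 to 5 rows; each row shifts and turns the commanded pose from where the row before left it; what a row does not reach is not made up. A row lasts 1/10 s, in which the tool goes at most 50 mm and 8.59 degrees, less where a joint would pass 70% of its speed; a pose out of reach is approached as far as the arm can. A call with a gripper value outside its range is refused whole. The fingers move at their own pace and stop on an object; FORCE is the grip in N (left out, the last holds). Time passes only in rows, so rows that do not move let the fingers close. It gives the time, the measured TCP pose, the force, the opening and the grip force at its end, in the units of the state.
- sense(): the state, without advancing time (a new reading comes with each control period).
- capture(name): name is "scene" or "top" or "wrist"; returns a dict with "image" (420x560x3 uint8, red, green, blue), "fovy" (degrees; the focal length in pixels is half the picture's height over the tangent of half this angle, whatever the lens; pixels are square), "cx", "cy" (the principal point, pixels), "pose" (4x4, takes a point from camera to world coordinates); the wrist camera has in their place "T_tool_cam" (4x4, takes a point from camera to tool coordinates, whose origin is the TCP and whose axes are the flange's). Camera axes: x right, y down, z forward; pixel columns grow to the right and rows downward; lengths in m; the calibration is good to about 2 mm. A picture is of the moment at which its call begins: read the wrist's pose just before it. There is no depth.
- r.job_done(): hands the job in; it is judged then, once.
The state is a dict: "clock": time; "qpos": joint angles; "qd": joint speeds; "effort": joint torques, N m; "eef_pos": TCP position; "ee_rot": TCP orientation; "contact_force": force on the tool from outside, world axes, zero at the start; "moment": the same for the moment, N m; "width": opening from 0.0 (shut) to 1.0 (fully open); "grasp_force": force on a finger pad.
Only numpy, scipy, OpenCV 4.12 (cv2) and the standard library are available. Lean on these libraries where they do the work, as an engineer would, in place of code of your own. Each camera call takes 0.05 s, during which the arm holds its last target. There are 200 camera calls.

### The job

On the loading tray, slide the three loose round ferrite cores with your fingertips through the narrow gate into the slot, one at a time, keeping those still waiting back in the tray, clear of the gate, until their turn, and leave all three as one closed-up row against the stop at the slot's far end. The cores are brittle: push them lightly along the tray's floor, never pinching, lifting or tipping them, and leave the cup, the brush and the tweezers where they are.

Things in the scene. Friction and masses are not known exactly. Their poses are not given: they have to be found in the camera images.
- tray: the loading tray: fixed flat aluminium plate 310 x 172 mm, its upper face (the floor the cores slide on) 10 mm above the bench. Origin at the centre of its underside; x along its length towards the stop, z up. Two thirds of it are the open field with funnel guides where the cores start; the rest is the slot. Rim, guides and slot rails stand only 6 mm above the floor, lower than the 16 mm cores
- gate (a point): midpoint of the gate, on the tray's floor, 45 mm from the tray's origin. x points along the slot to the stop, y across, z up. Gate and slot are 30 mm wide. At negative x two steel guides spread like a funnel, gently to x = -33, y = +-24 mm, then wide to x = -85, y = +-80 mm; behind, the field reaches to x = -193 mm, |y| = 80 mm. Nothing is above: tips 7 to 12 mm over the floor clear guides and rails
- stop (a point): midpoint of the end stop's inner face, on the tray's floor, 92 mm from the gate; axes as the gate's. The stop is a fixed steel block 12 mm tall, 56 mm wide. The slot between gate and stop has two rails 14 mm wide, and holds three cores with 14 mm to spare: closed up against the stop, the core centres lie 79, 53 and 27 mm past the gate
- core1: assembled ferrite pot core: near-black upright cylinder, 26 mm diameter, 16 mm tall, 17 to 35 g, loose, standing on the tray's floor. Origin at the centre of its underside, z up along its axis; its yaw does not matter. All three are alike and any of them may be nearest to the gate
- core2: as core1
- core3: as core1
- cup: bystander: loose round clear plastic cup, 72 mm diameter, 30 mm tall, with flat dark discs in it, beside the tray. Origin at the centre of its underside
- brush: bystander: loose green bench brush lying on its bristles beside the tray, 135 x 52 mm, 63 mm tall to the top of its bow handle. Origin at the centre of its underside, x along its length
- tweezers: bystander: loose steel tweezers lying flat beside the tray, 125 mm long, 23 mm wide, 6 mm thick. Origin under the middle, x towards the tips
Things that resemble listed ones, but are neither listed nor needed, are in the scene too. What is shaped like the core3 but pink is not meant.

How it is judged:
On the way, in this order (a step that is already met when the one before it is completed fails the run):
1. one core is through the gate and in the slot (its centre at least 10 mm past the gate) while the other two are still back in the tray (centres at least 30 mm short of the gate) (((x of core1 in the frame of gate above 0.01 m and y of core1 in the frame of gate between -0.008 and 0.008 m and z of core1 in the frame of gate below 0.003 m and x of each of core2, core3 in the frame of gate below -0.03 m) or (x of each of core1, core3 in the frame of gate below -0.03 m and x of core2 in the frame of gate above 0.01 m and y of core2 in the frame of gate between -0.008 and 0.008 m and z of core2 in the frame of gate below 0.003 m) or (x of each of core1, core2 in the frame of gate below -0.03 m and x of core3 in the frame of gate above 0.01 m and y of core3 in the frame of gate between -0.008 and 0.008 m and z of core3 in the frame of gate below 0.003 m))), for 0.3 s.
2. two cores are in the slot while the third is still back in the tray (((x of each of core1, core2 in the frame of gate above 0.01 m and y of core1 in the frame of gate between -0.008 and 0.008 m and z of each of core1, core2 in the frame of gate below 0.003 m and y of core2 in the frame of gate between -0.008 and 0.008 m and x of core3 in the frame of gate below -0.03 m) or (x of each of core1, core3 in the frame of gate above 0.01 m and y of core1 in the frame of gate between -0.008 and 0.008 m and z of each of core1, core3 in the frame of gate below 0.003 m and x of core2 in the frame of gate below -0.03 m and y of core3 in the frame of gate between -0.008 and 0.008 m) or (x of core1 in the frame of gate below -0.03 m and x of each of core2, core3 in the frame of gate above 0.01 m and y of core2 in the frame of gate between -0.008 and 0.008 m and z of each of core2, core3 in the frame of gate below 0.003 m and y of core3 in the frame of gate between -0.008 and 0.008 m))), for 0.3 s.
3. all three cores are in the slot ((x of each of core1, core2, core3 in the frame of gate above 0.01 m and y of core1 in the frame of gate between -0.008 and 0.008 m and z of each of core1, core2, core3 in the frame of gate below 0.003 m and y of core2 in the frame of gate between -0.008 and 0.008 m and y of core3 in the frame of gate between -0.008 and 0.008 m)), for 0.2 s.
At the end, for the whole second after the job is handed in: All three cores stand flat (within 0.12 rad and 3 mm) on the floor of the slot, between its rails (within 8 mm of its middle line), in one row closed up against the stop to within 8 mm in all (every centre at least 19 mm past the gate), and at rest (x of core1 in the frame of gate between 0.019 and 0.084 m and y of core1 in the frame of gate between -0.008 and 0.008 m and z of core1 in the frame of gate between -0.003 and 0.003 m and angle between each of core1, core2, core3's own z axis and vertical below 0.12 rad and linear speed of each of core1, core2, core3 below 0.02 m/s and x of core2 in the frame of gate between 0.019 and 0.084 m and y of core2 in the frame of gate between -0.008 and 0.008 m and z of core2 in the frame of gate between -0.003 and 0.003 m and x of core3 in the frame of gate between 0.019 and 0.084 m and y of core3 in the frame of gate between -0.008 and 0.008 m and z of core3 in the frame of gate between -0.003 and 0.003 m); the robot touches nothing.
It fails at once if a core is lifted more than 8 mm off the tray's floor (z of any of core1, core2, core3 in the frame of gate above 0.008 m).
It fails at once if a core is tipped by more than 0.5 rad (angle between any of core1, core2, core3's own z axis and vertical above 0.5 rad).
It fails at once if the fingers pinch a core or press on it with more than 30 N (contact force between the fingers and core1 above 30 N or contact force between the fingers and core2 above 30 N or contact force between the fingers and core3 above 30 N).
It fails at once if the cup, brush or tweezers are moved more than 15 mm (distance of any of cup, brush, tweezers from where it was at the start of the episode above 0.015 m).
It also fails if it takes over 58 s, if anything falls off the work surface, if the arm or the gripper's body presses on something with over 40 N, if the wrist force passes 120 N, or if a joint passes its speed limit or range.

## Working session

There is one attempt and no reset: what is moved stays moved. The work goes in short steps, Python scripts to look and compute and a shell command to move; the robot and the scene stay as the last step left them, time stands still between calls to the robot, and variables do not carry over. Pictures are saved under pics/ and viewed, at most 10 in all, crops included, and the job is handed in when it is done.

```bash
mkdir -p pics; python3 - <<'E'
from bench import sense,capture,r
import cv2,json,numpy as np
s=sense();print(s['clock'],s['eef_pos'],np.round(s['ee_rot'],3).tolist(),s['width'],s['contact_force'])
for n in('top','scene'):
    c=capture(n);cv2.imwrite(f'pics/{n}0.png',c['image'][:,:,::-1]);print(n,c['fovy'],c['cx'],c['cy'],np.round(c['pose'],4).tolist())
E
```

```text
0.0 [ 0.1524934  -0.50204601  0.19723317] [[0.957, 0.291, -0.0], [0.291, -0.957, 0.001], [0.0, -0.001, -1.0]] 1.0000306229901106 [ 0.02188411  0.31405977 -0.34386986]
top 44.08427030183536 278.55817643969044 207.30107004820533 [[-0.0057, -0.9984, 0.0564, 0.531], [-1.0, 0.0055, -0.0031, 0.0486], [0.0028, -0.0565, -0.9984, 0.7504], [0.0, 0.0, 0.0, 1.0]]
scene 45.200268909705 276.2179733340552 214.4393979772296 [[0.103, 0.7236, -0.6825, 1.0573], [0.9946, -0.0825, 0.0626, 0.0183], [-0.011, -0.6852, -0.7282, 0.5734], [0.0, 0.0, 0.0, 1.0]]
```

View pics/top0.png

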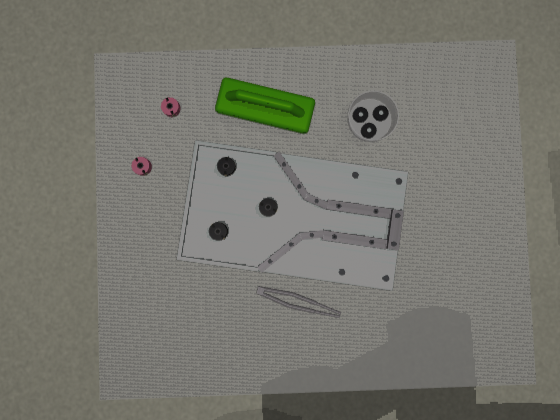

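View pics/scene0.png

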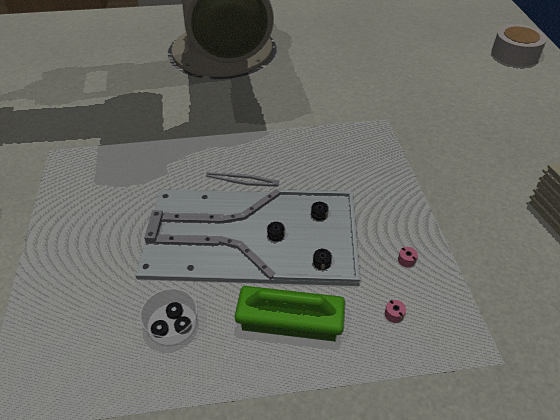

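Top view: tray corners near (196,143), (407,172), (392,290), (179,260). The cores are at about (227,166), (268,207), (218,231). The slot runs right to the stop at about (390,229).

```bash
cat > h.py <<'E'
from bench import sense,capture,r
import cv2,numpy as np
def proj(c,uv,z):
    h=c['image'].shape[0];f=h/2/np.tan(np.radians(c['fovy'])/2)
    d=c['pose'][:3,:3]@np.array([(uv[0]-c['cx'])/f,(uv[1]-c['cy'])/f,1]);o=c['pose'][:3,3]
    return o+d*(z-o[2])/d[2]
def topix(c,p):
    h=c['image'].shape[0];f=h/2/np.tan(np.radians(c['fovy'])/2)
    q=c['pose'][:3,:3].T@(np.array(p)-c['pose'][:3,3]);return [c['cx']+f*q[0]/q[2],c['cy']+f*q[1]/q[2]]
def dark(c,roi,th=60,lo=120,hi=600):
    x0,y0,x1,y1=roi;im=c['image'].max(2)
    m=np.zeros(im.shape,np.uint8);m[y0:y1,x0:x1]=(im[y0:y1,x0:x1]<th)
    m=cv2.morphologyEx(m,cv2.MORPH_CLOSE,np.ones((5,5)))
    n,l,st,ce=cv2.connectedComponentsWithStats(m)
    return [(ce[i],st[i]) for i in range(1,n) if lo<st[i][4]<hi]
E
python3 - <<'E'
from h import *
c=capture('top')
g=c['image'].astype(float); m=((g.min(2)>135)).astype(np.uint8)
corners=[(196,143),(407,172),(392,290),(179,260)]
P=[proj(c,k,.013)for k in corners];print(np.round(P,4).tolist(),[np.linalg.norm(P[i]-P[(i+1)%4])for i in range(4)])
for ce,st in dark(c,(180,140,300,270)): print(ce,st,np.round(proj(c,ce,.024),4))
for k in [(388,209),(386,248),(317,200),(312,235),(279,155),(262,268)]:print(k,np.round(proj(c,k,.016),4))
s=capture('scene')
for ce,st in dark(s,(255,195,350,275),70,60): print(ce,st,np.round(proj(s,ce,.020),4))
big=cv2.resize(c['image'][135:297,170:415],None,fx=3.2,fy=3.2,interpolation=cv2.INTER_CUBIC);cv2.imwrite('pics/crop.png',big[:,:,::-1])
E
```

```text
[[0.6656, 0.1642, 0.013], [0.6222, -0.1377, 0.013], [0.4548, -0.1132, 0.013], [0.4988, 0.1877, 0.013]] [np.float64(0.30493466258957175), np.float64(0.16919385314079918), np.float64(0.30402300709853125), np.float64(0.16852612126428376)]
[226.03321033 165.87453875] [217 157  19  19 271] [0.6309 0.12   0.024 ]
[267.62055336 206.56521739] [259 198  18  18 253] [0.5732 0.0617 0.024 ]
[218.08550186 230.60594796] [209 222  19  18 269] [0.5399 0.1311 0.024 ]
(388, 209) [ 0.5692 -0.1089  0.016 ]
(386, 248) [ 0.5141 -0.1051  0.016 ]
(317, 200) [ 0.5826 -0.0083  0.016 ]
(312, 235) [ 0.533  -0.0007  0.016 ]
(279, 155) [0.6472 0.0453 0.016 ]
(262, 268) [0.487  0.0702 0.016 ]
[267.15294118 200.89411765] [255 195  24  17  85] [0.5085 0.0549 0.02  ]
[319.00699301 210.93706294] [310 202  18  19 286] [0.5388 0.131  0.02  ]
[275.43589744 231.41666667] [267 222  18  20 312] [0.5725 0.0612 0.02  ]
[321.7942029  259.07246377] [312 248  20  24 345] [0.6306 0.12   0.02  ]
[261.42622951 268.24590164] [255 263  12  12  61] [0.6371 0.0353 0.02  ]
```

View pics/crop.png

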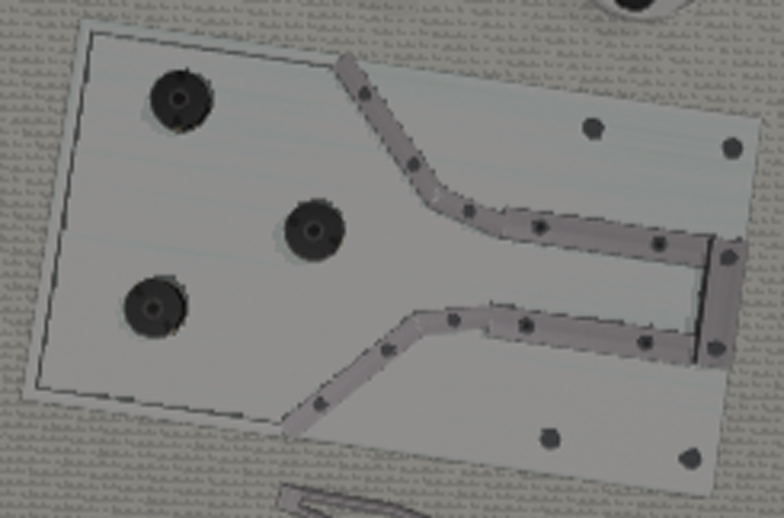

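```bash
python3 -m crank '[[[26.6,37.4,0],[0,0,0.1414],-0.576],[[26.6,37.4,0],[0,0,0.1414],-0.576],[[26.6,37.4,0],[0,0,0.1414],-0.576],[[26.6,37.4,0],[0,0,0.1414],-0.576],[[26.6,37.4,0],[0,0,0.1414],-0.576]]' 20
python3 -m crank '[[[26.6,37.4,0],[0,0,0.1414],-0.576],[[26.6,37.4,0],[0,0,0.1414],-0.576],[[26.6,37.4,0],[0,0,0.1414],-0.576],[[26.6,37.4,0],[0,0,0],-0.576],[[26.6,37.4,0],[0,0,0],-0.576]]'
python3 -m crank '[[[26.6,37.4,0],[0,0,0],-0.576],[[26.6,37.4,0],[0,0,0],-0.576],[[26.6,37.4,-15],[0,0,0],-0.576],[[26.6,37.4,-30],[0,0,0],-0.576],[[26.6,37.4,-40],[0,0,0],-0.576]]'
python3 -m crank '[[[26.6,37.4,-30],[0,0,0],-0.576],[[0,0,0],[0,0,0],-0.576],[[0,0,0],[0,0,0],-0.576]]'
cat >> h.py <<'E'
G=np.array([.5539,-.0192]);X=np.array([-.1437,-.9896]);Y=np.array([.9896,-.1437])
def wcap():
    s=sense();c=capture('wrist');T=np.eye(4);T[:3,:3]=s['ee_rot'];T[:3,3]=s['eef_pos'];c['pose']=T@c['T_tool_cam'];return c
def togate(p): d=np.array(p[:2])-G;return np.round([1000*d@X,1000*d@Y],1)
def stat():
    s=sense();print(round(s['clock'],2),np.round(s['eef_pos'],4),'gate',togate(s['eef_pos']),'yaw err',np.round(np.array(s['ee_rot'])[:2,1]@X,3),'w',round(s['width']*85,1),'F',np.round(s['contact_force'],1))
E
python3 - <<'E'
from h import *
stat();c=wcap();cv2.imwrite('pics/w1.png',c['image'][:,:,::-1])
s=capture('scene');cv2.imwrite('pics/s1.png',s['image'][:,:,::-1])
E
```

```text
clock: 0.7
eef_pos: [0.2862, -0.3137, 0.1978]
ee_rot: [[0.534, 0.845, 0.0], [0.845, -0.534, -0.0], [0.0, 0.0, -1.0]]
contact_force: [0.0, -0.9, 0.3]
width: 0.217
grasp_force: 0.0
clock: 1.2
eef_pos: [0.4193, -0.1266, 0.1979]
ee_rot: [[0.144, 0.99, 0.0], [0.99, -0.144, -0.0], [-0.0, 0.0, -1.0]]
contact_force: [-0.5, 0.1, 0.6]
width: 0.213
grasp_force: 0.0
clock: 1.7
eef_pos: [0.5458, 0.0506, 0.1222]
ee_rot: [[0.143, 0.99, 0.002], [0.99, -0.143, -0.0], [0.0, 0.002, -1.0]]
contact_force: [0.8, -0.8, -0.1]
width: 0.21
grasp_force: 0.0
clock: 2.0
eef_pos: [0.5684, 0.0832, 0.0945]
ee_rot: [[0.143, 0.99, -0.002], [0.99, -0.143, -0.0], [-0.0, -0.002, -1.0]]
contact_force: [-0.1, 0.2, 0.4]
width: 0.208
grasp_force: 0.0
2.0 [0.5684 0.0832 0.0945] gate [-103.4   -0.4] yaw err -0.001 w 17.7 F [-0.1  0.2  0.4]
```

View pics/w1.png

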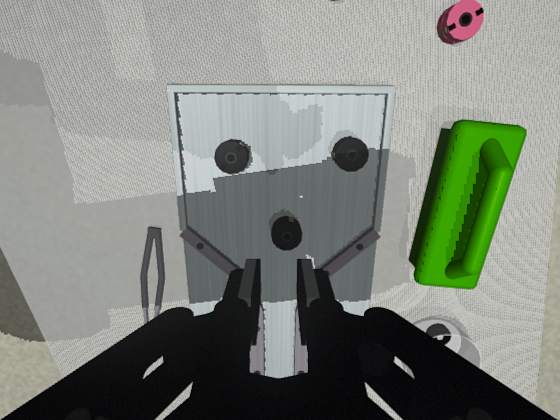

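View pics/s1.png

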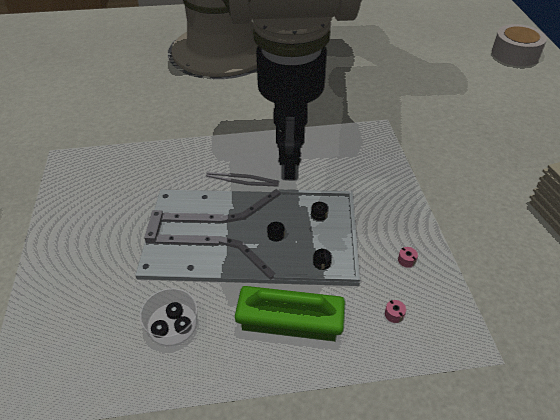

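```bash
python3 - <<'E'
from h import *
s=sense();R=np.array(s['ee_rot']);p=np.array(s['eef_pos']);c=wcap();sc=capture('scene')
for q in [(0,0,0),(.011,.009,0),(.011,-.009,0),(.011,.009,-.02),(-.011,.009,0),(-.011,-.009,0)]:
    w=p+R@np.array(q);print(q,np.round(topix(c,w)),np.round(topix(sc,w)))
for ce,st in dark(c,(180,130,375,253),60,200,3000):print(ce,st,togate(proj(c,ce,.020)))
im=sc['image'][120:200,250:330];cv2.imwrite('pics/s2.png',cv2.resize(np.hstack([im,c['image'][220:300,240:320]]),None,fx=5,fy=5)[:,:,::-1])
E
```

```text
(0, 0, 0) [279. 247.] [290. 191.]
(0.011, 0.009, 0) [294. 230.] [298. 196.]
(0.011, -0.009, 0) [264. 230.] [298. 187.]
(0.011, 0.009, -0.02) [296. 244.] [298. 185.]
(-0.011, 0.009, 0) [294. 264.] [281. 195.]
(-0.011, -0.009, 0) [265. 264.] [282. 186.]
[348.3640257 151.8640257] [331 135  36  34 934] [-150.    54.9]
[230.65984073 154.63026166] [214 138  34  34 879] [-148.   -37.6]
[284.96313912 230.80261593] [270 214  31  34 841] [-83.8   5.4]
```

View pics/s2.png

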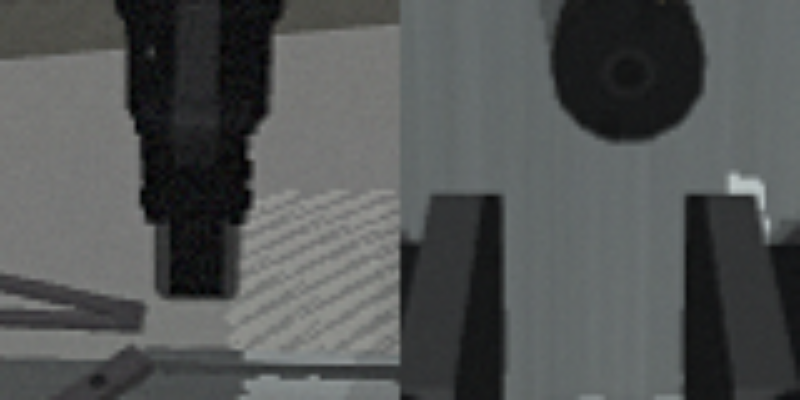

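```bash
python3 -m crank '[[[8.5,13.9,-20],[0,0,0],-0.576],[[0,0,-24],[0,0,0],-0.576],[[0,0,0],[0,0,0],-0.576],[[0,0,0],[0,0,0],-0.576]]'
python3 - <<'E'
from h import *
stat();s=sense();R=np.array(s['ee_rot']);p=np.array(s['eef_pos']);c=wcap();sc=capture('scene')
for q in [(0,0,0),(.011,.009,0),(.011,-.009,0),(-.011,.009,0)]:
    w=p+R@np.array(q);print(q,np.round(topix(c,w)),np.round(topix(sc,w)))
cv2.imwrite('pics/s3.png',cv2.resize(np.hstack([sc['image'][160:270,240:340],c['image'][190:300,230:330]]),None,fx=4,fy=4)[:,:,::-1])
E
```

```text
clock: 2.6
eef_pos: [0.5774, 0.096, 0.0524]
ee_rot: [[0.145, 0.989, 0.001], [0.989, -0.145, -0.0], [0.0, 0.001, -1.0]]
contact_force: [0.9, -0.2, 0.3]
width: 0.212
grasp_force: 0.0
2.6 [0.5774 0.096  0.0524] gate [-117.4    6.7] yaw err 0.001 w 18.0 F [ 0.9 -0.2  0.3]
(0, 0, 0) [279. 247.] [300. 217.]
(0.011, 0.009, 0) [294. 230.] [308. 222.]
(0.011, -0.009, 0) [264. 230.] [308. 212.]
(-0.011, 0.009, 0) [294. 264.] [292. 221.]
```

View pics/s3.png

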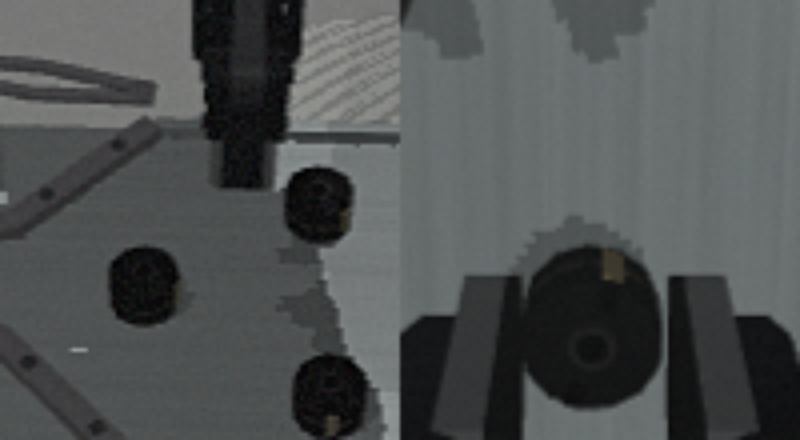

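```bash
python3 -m crank '[[[0,0,-15],[0,0,0],-0.576],[[0,0,-12],[0,0,0],-0.576],[[0,0,-5],[0,0,0],-0.576],[[0,0,0],[0,0,0],-0.576],[[0,0,0],[0,0,0],-0.576]]'
python3 - <<'E'
from h import *
stat();s=sense();R=np.array(s['ee_rot']);p=np.array(s['eef_pos']);c=wcap();sc=capture('scene')
for q in [(0,0,0),(.011,.009,0),(.011,-.009,0),(-.011,.009,0)]:
    w=p+R@np.array(q);print(q,np.round(topix(c,w)),np.round(topix(sc,w)))
cv2.imwrite('pics/s4.png',cv2.resize(np.hstack([sc['image'][160:270,240:340],c['image'][190:300,230:330]]),None,fx=4,fy=4)[:,:,::-1])
E
```

```text
clock: 3.2
eef_pos: [0.5775, 0.0966, 0.0197]
ee_rot: [[0.144, 0.99, 0.001], [0.99, -0.144, -0.0], [0.0, 0.001, -1.0]]
contact_force: [-0.2, 0.2, 0.9]
width: 0.215
grasp_force: 0.0
3.2 [0.5775 0.0966 0.0197] gate [-118.     6.7] yaw err 0.001 w 18.2 F [-0.2  0.2  0.9]
(0, 0, 0) [279. 247.] [300. 232.]
(0.011, 0.009, 0) [294. 230.] [308. 237.]
(0.011, -0.009, 0) [264. 230.] [308. 228.]
(-0.011, 0.009, 0) [294. 264.] [292. 237.]
```

View pics/s4.png

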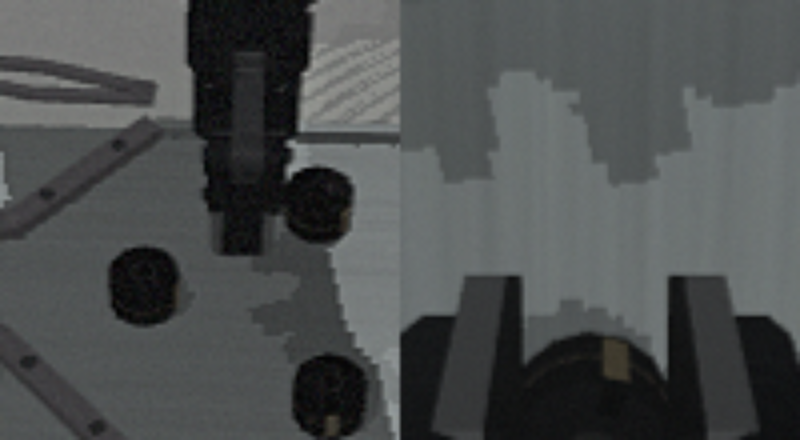

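```bash
python3 -m crank '[[[-1,-7,0],[0,0,0],-0.576],[[-0.7,-5,0],[0,0,0],-0.576],[[-0.7,-5,0],[0,0,0],-0.576],[[-0.7,-5,0],[0,0,0],-0.576],[[0,0,0],[0,0,0],-0.576]]'
cat >> h.py <<'E'
def cores():
    for n,roi,z,lo in(('scene',(150,195,350,275),.020,100),('top',(180,140,395,270),.024,100)):
        c=capture(n)
        for ce,st in dark(c,roi,65,lo,3000):print(n,np.round(ce),st[2:],togate(proj(c,ce,z)))
E
python3 - <<'E'
from h import *
stat();cores()
E
```

```text
clock: 3.8
eef_pos: [0.5741, 0.0739, 0.0193]
ee_rot: [[0.145, 0.989, 0.0], [0.989, -0.145, -0.0], [-0.0, 0.0, -1.0]]
contact_force: [-0.4, -0.4, -0.7]
width: 0.211
grasp_force: 0.0
3.8 [0.5741 0.0739 0.0193] gate [-95.    6.6] yaw err 0.001 w 17.9 F [-0.4 -0.4 -0.7]
top [230. 218.] [ 123  116 2179] [-132.9  -16.1]
top [326. 186.] [  9  76 465] [-5.3 47.7]
```

```bash
python3 - <<'E'
from h import *
c=wcap();sc=capture('scene')
cv2.imwrite('pics/s5.png',cv2.resize(np.hstack([sc['image'][150:280,220:360],c['image'][170:300,210:350]]),None,fx=2.8,fy=2.8)[:,:,::-1])
E
```

```text
(no output)
```

View pics/s5.png

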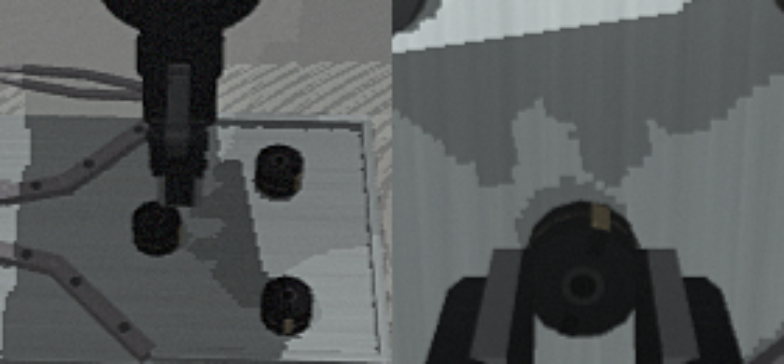

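```bash
python3 - <<'E'
from h import *
s=sense();R=np.array(s['ee_rot']);p=np.array(s['eef_pos']);c=wcap();sc=capture('scene')
print(np.round(c['T_tool_cam'],3).tolist(),c['fovy'],c['cx'],c['cy'])
for x in(.011,0.):
  for z in(0,-.01,-.02,-.03,-.04,-.05):
    print(x,z,*[np.round(topix(c,p+R@np.array([x,y,z])),1) for y in(.009,-.009)],'scene',*[np.round(topix(sc,p+R@np.array([0,y,z])),1) for y in(-.02,-.009,.009,.02)])
E
```

```text
[[-0.0, -0.952, -0.305, 0.078], [1.0, -0.0, 0.0, -0.001], [-0.0, -0.305, 0.952, -0.176], [0.0, 0.0, 0.0, 1.0]] 66.86887997670517 278.2496988837453 213.20113142957845
0.011 0 [294.5 230.4] [264.  230.4] scene [285.2 221.7] [285.  227.2] [284.6 236.5] [284.4 242.3]
0.011 -0.01 [295.3 236.7] [263.3 236.7] scene [285.2 217.1] [285.  222.6] [284.6 231.9] [284.4 237.8]
0.011 -0.02 [296.3 243.8] [262.4 243.8] scene [285.3 212.5] [285. 218.] [284.7 227.3] [284.4 233.1]
0.011 -0.03 [297.4 251.7] [261.5 251.7] scene [285.3 207.7] [285.  213.2] [284.7 222.5] [284.4 228.4]
0.011 -0.04 [298.6 260.6] [260.4 260.6] scene [285.3 202.8] [285.1 208.4] [284.7 217.7] [284.4 223.5]
0.011 -0.05 [300.  270.7] [259.2 270.7] scene [285.3 197.9] [285.1 203.4] [284.7 212.7] [284.4 218.6]
0.0 0 [294.2 247.5] [264.3 247.5] scene [285.2 221.7] [285.  227.2] [284.6 236.5] [284.4 242.3]
0.0 -0.01 [295.  254.6] [263.6 254.6] scene [285.2 217.1] [285.  222.6] [284.6 231.9] [284.4 237.8]
0.0 -0.02 [295.9 262.5] [262.8 262.5] scene [285.3 212.5] [285. 218.] [284.7 227.3] [284.4 233.1]
0.0 -0.03 [297.  271.3] [261.9 271.3] scene [285.3 207.7] [285.  213.2] [284.7 222.5] [284.4 228.4]
0.0 -0.04 [298.1 281.2] [260.8 281.3] scene [285.3 202.8] [285.1 208.4] [284.7 217.7] [284.4 223.5]
0.0 -0.05 [299.5 292.5] [259.7 292.5] scene [285.3 197.9] [285.1 203.4] [284.7 212.7] [284.4 218.6]
```

```bash
python3 -m crank '[[[3.3,22.8,0],[0,0,0],-0.576],[[0,0,-10],[0,0,0],-0.576],[[0,0,-8],[0,0,0],-0.576],[[0,0,-4],[0,0,0],-0.576],[[0,0,0],[0,0,0],-0.576]]'
python3 -m crank '[[[0,0,-4],[0,0,0],-0.576],[[0,0,-2],[0,0,0],-0.576],[[0,0,-2],[0,0,0],-0.576],[[0,0,0],[0,0,0],-0.576]]'
python3 - <<'E'
from h import *
stat()
E
```

```text
clock: 4.6
eef_pos: [0.5768, 0.0969, -0.0037]
ee_rot: [[0.145, 0.989, -0.002], [0.989, -0.145, -0.0], [-0.0, -0.002, -1.0]]
contact_force: [-0.7, 0.3, -0.2]
width: 0.208
grasp_force: 0.0
clock: 5.0
eef_pos: [0.5773, 0.0974, -0.011]
ee_rot: [[0.144, 0.99, -0.0], [0.99, -0.144, -0.0], [-0.0, -0.0, -1.0]]
contact_force: [-0.1, 0.1, 1.0]
width: 0.218
grasp_force: 0.0
5.0 [ 0.5773  0.0974 -0.011 ] gate [-118.8    6.4] yaw err 0.001 w 18.6 F [-0.1  0.1  1. ]
```

```bash
for i in 1 ; do python3 -m crank '[[[0,0,-2],[0,0,0],-0.576],[[0,0,-2],[0,0,0],-0.576],[[0,0,0],[0,0,0],-0.576]]' | grep -E 'eef|contact'; done
python3 -m crank '[[[0,0,-2],[0,0,0],-0.576],[[0,0,0],[0,0,0],-0.576]]' | grep -E 'eef|contact'
python3 -m crank '[[[0,0,-2],[0,0,0],-0.576],[[0,0,0],[0,0,0],-0.576]]' | grep -E 'eef|contact'
python3 - <<'E'
from h import *
stat();c=wcap();sc=capture('scene')
# tip bottom edge in scene: dark column profile through finger
p=sense()['eef_pos'];u=int(topix(sc,p)[0])
print(sc['image'][205:262,u].max(1).tolist())
E
```

```text
eef_pos: [0.5772, 0.0975, -0.015]
contact_force: [0.1, -0.5, 0.5]
eef_pos: [0.5772, 0.0975, -0.017]
contact_force: [-0.3, 0.7, -0.8]
eef_pos: [0.5772, 0.0975, -0.019]
contact_force: [1.0, 0.5, 0.2]
5.7 [ 0.5772  0.0975 -0.019 ] gate [-118.8    6.3] yaw err 0.001 w 18.0 F [1.  0.5 0.2]
[48, 47, 49, 48, 43, 46, 48, 45, 48, 33, 45, 44, 41, 47, 46, 53, 46, 40, 31, 30, 26, 29, 31, 14, 23, 23, 14, 20, 19, 21, 19, 21, 14, 20, 23, 21, 32, 70, 67, 66, 67, 79, 82, 81, 87, 83, 87, 80, 84, 81, 81, 83, 82, 82, 85, 84, 84]
```

```bash
for i in 1; do
python3 -m crank '[[[0,0,-1.5],[0,0,0],-0.576],[[0,0,0],[0,0,0],-0.576]]' | grep -E 'eef|contact'
python3 -m crank '[[[0,0,-1.5],[0,0,0],-0.576],[[0,0,0],[0,0,0],-0.576]]' | grep -E 'eef|contact'
python3 -m crank '[[[0,0,-1],[0,0,0],-0.576],[[0,0,0],[0,0,0],-0.576]]' | grep -E 'eef|contact'
python3 -m crank '[[[0,0,-1],[0,0,0],-0.576],[[0,0,0],[0,0,0],-0.576]]' | grep -E 'eef|contact'; done
```

```text
eef_pos: [0.5773, 0.0975, -0.0204]
contact_force: [1.0, -0.5, -0.8]
eef_pos: [0.5773, 0.0975, -0.022]
contact_force: [-0.2, 0.3, 0.8]
eef_pos: [0.5773, 0.0975, -0.0229]
contact_force: [-0.3, -0.4, 1.0]
eef_pos: [0.5775, 0.0975, -0.0232]
contact_force: [-2.0, -0.2, 5.6]
```

```bash
python3 -m crank '[[[0,0,10],[0,0,0],-0.576],[[-1.54,-6.24,0],[0,0,0],-0.576],[[-1.54,-6.24,0],[0,0,0],-0.576],[[-1.54,-6.24,0],[0,0,0],-0.576],[[-1.54,-6.24,0],[0,0,0],-0.576]]' | grep -E 'eef|contact'
python3 -m crank '[[[-1.54,-6.24,0],[0,0,0],-0.576],[[-1.54,-6.24,0],[0,0,0],-0.576],[[-1.54,-6.24,0],[0,0,0],-0.576],[[0,0,0],[0,0,0],-0.576]]' | grep -E 'eef|contact'
python3 - <<'E'
from h import *
stat();c=wcap()
for ce,st in dark(c,(150,40,420,300),60,200,6000):print(np.round(ce),st,togate(proj(c,ce,.024)))
sc=capture('scene')
for ce,st in dark(sc,(150,195,350,275),50,100,6000):print('sc',np.round(ce),st,togate(proj(sc,ce,.020)))
cv2.imwrite('pics/s6.png',cv2.resize(np.hstack([sc['image'][150:280,160:360],c['image'][100:300,180:400][::1,:][:130]]),None,fx=1.9,fy=1.9)[:,:,::-1])
E
```

```text
eef_pos: [0.571, 0.0718, -0.0139]
contact_force: [-0.2, -0.6, 0.0]
eef_pos: [0.5664, 0.053, -0.0138]
contact_force: [-0.4, -1.4, -0.1]
7.5 [ 0.5664  0.053  -0.0138] gate [-73.2   2. ] yaw err 0.001 w 17.6 F [-0.4 -1.4 -0.1]
[397. 115.] [ 368   82   52   64 2651] [-149.9   50.9]
[185. 122.] [153  89  68  63 947] [-147.2  -37.4]
[394. 277.] [357 253  63  47 521] [-74.2  58.1]
[278. 286.] [ 250  259   57   41 1175] [-69.2   1.2]
[233. 285.] [222 269  22  31 439] [-69.8 -20.6]
[323. 285.] [313 269  22  31 433] [-69.8  23.6]
sc [246. 219.] [ 150  195  131   50 1561] [-36.7 -16.1]
sc [319. 211.] [311 202  17  19 267] [-146.4  -36.7]
sc [322. 259.] [313 249  18  21 320] [-148.6   55.7]
```

```bash
python3 - <<'E'
from h import *
c=wcap();s=sense();p=np.array(s['eef_pos'])
for off in(18,20.4,24):
    g=(togate(p)+[off,0])/1000;w=np.r_[G+g[0]*X+g[1]*Y,.026];print(off,np.round(topix(c,w),1),np.round(topix(capture('scene'),w),1))
im=c['image'].max(2)
print('wrist col',[(v,int(im[v,278])) for v in range(250,400,5)])
sc=capture('scene')
d=(sc['image'].max(2)<52).astype(np.uint8)[205:250,225:305]
for row in d[::2]:print(''.join('#' if k else '.' for k in row))
E
```

```text
18 [279.4 312.6] [257.6 225.9]
20.4 [279.4 316.7] [256.  225.8]
24 [279.4 322.8] [253.5 225.8]
wrist col [(250, 104), (255, 134), (260, 131), (265, 133), (270, 132), (275, 101), (280, 92), (285, 18), (290, 16), (295, 18), (300, 23), (305, 23), (310, 18), (315, 19), (320, 13), (325, 29), (330, 17), (335, 16), (340, 110), (345, 131), (350, 129), (355, 130), (360, 130), (365, 130), (370, 129), (375, 130), (380, 20), (385, 16), (390, 15), (395, 16)]
..............................##########################........................
.........................###...############.############........................
.........................###...########.##############..........................
............................##..#####################...........................
.........................##....######################...........................
......####............###.....########################..........................
.......##..........####........#######################..........................
.......######.#####........##########################...........................
.#
[... 512 characters left out ...]
#########..###########..............................
.......................###############.###########..............................
.........................##########.............................................
...###..........................................................................
...###..........................................................................
#...............................................................................
.....##.........................................................................
...........##...................................................................
...............#....####........................................................
```

```bash
cat >> h.py <<'E'
def core():
    c=wcap();t=togate(sense()['eef_pos']);im=c['image'].max(2)
    g=t/1000;u,v=topix(c,np.r_[G+(g[0]+.021)*X+g[1]*Y,.026]);u=int(u);v=int(v)
    a=b=v
    while im[b,u]<60:b+=1
    vv=v;L=R_=u
    while im[vv,L]<60:L-=1
    while im[vv,R_]<60:R_+=1
    f=togate(proj(c,(u,b-.5),.026));l=togate(proj(c,(L+.5,vv),.026));q=togate(proj(c,(R_-.5,vv),.026))
    print('tcp',t,'core x',f[0]-13,'off',round(f[0]-13-t[0],1),'sides y',l[1],q[1])
E
python3 - <<'E'
from h import *
stat();core()
E
```

```text
7.85 [ 0.5666  0.054  -0.0138] gate [-74.3   2.1] yaw err 0.0 w 18.3 F [ 0.1 -0.4 -0.9]
tcp [-74.2   2.1] core x -53.3 off 20.9 sides y -61.3 64.5
```

```bash
python3 -m crank '[[[-1.26,-5.7,0],[0,0,0],-0.576],[[-1.26,-5.7,0],[0,0,0],-0.576],[[-1.26,-5.7,0],[0,0,0],-0.576],[[-1.26,-5.7,0],[0,0,0],-0.576],[[-1.26,-5.7,0],[0,0,0],-0.576]]' | grep -E 'eef|contact'
python3 -m crank '[[[-0.9,-6.2,0],[0,0,0],-0.576],[[-0.9,-6.2,0],[0,0,0],-0.576],[[-0.9,-6.2,0],[0,0,0],-0.576],[[-0.9,-6.2,0],[0,0,0],-0.576],[[0,0,0],[0,0,0],-0.576]]' | grep -E 'eef|contact'
python3 - <<'E'
from h import *
stat();core()
E
```

```text
eef_pos: [0.5602, 0.0246, -0.0138]
contact_force: [0.8, -0.2, 0.1]
eef_pos: [0.5567, -0.0003, -0.0138]
contact_force: [0.2, -0.2, 0.5]
8.9 [ 5.567e-01 -3.000e-04 -1.380e-02] gate [-19.1   0. ] yaw err 0.001 w 17.9 F [ 0.2 -0.2  0.5]
tcp [-19.5  -0. ] core x 1.3000000000000007 off 20.8 sides y -62.8 61.4
```

```bash
python3 -m crank '[[[-0.9,-6.2,0],[0,0,0],-0.576],[[-0.9,-6.2,0],[0,0,0],-0.576],[[-0.9,-6.2,0],[0,0,0],-0.576],[[-0.9,-6.2,0],[0,0,0],-0.576],[[-0.9,-6.2,0],[0,0,0],-0.576]]' | grep -E 'eef|contact'
python3 -m crank '[[[-0.9,-6.2,0],[0,0,0],-0.576],[[-0.9,-6.2,0],[0,0,0],-0.576],[[-0.9,-6.2,0],[0,0,0],-0.576],[[-0.9,-6.2,0],[0,0,0],-0.576],[[0,0,0],[0,0,0],-0.576]]' | grep -E 'eef|contact'
python3 - <<'E'
from h import *
stat();core()
E
```

```text
eef_pos: [0.5521, -0.0311, -0.0138]
contact_force: [0.5, -0.6, -0.1]
eef_pos: [0.5485, -0.0561, -0.0138]
contact_force: [0.4, 1.1, -0.5]
9.95 [ 0.5485 -0.0561 -0.0138] gate [37.3 -0. ] yaw err 0.001 w 18.2 F [ 0.4  1.1 -0.5]
tcp [36.9 -0. ] core x 57.599999999999994 off 20.7 sides y -62.9 61.3
```

```bash
python3 -m crank '[[[-0.8,-5.5,0],[0,0,0],-0.576],[[-0.8,-5.5,0],[0,0,0],-0.576],[[-0.6,-4,0],[0,0,0],-0.576],[[-0.4,-3,0],[0,0,0],-0.576],[[0,0,0],[0,0,0],-0.576]]' | grep -E 'eef|contact'
python3 -m crank '[[[-0.15,-1,0],[0,0,0],-0.576],[[0,0,0],[0,0,0],-0.576]]' | grep -E 'eef|contact'
python3 - <<'E'
from h import *
stat();core()
E
```

```text
eef_pos: [0.546, -0.0737, -0.0138]
contact_force: [0.0, -1.3, -1.1]
eef_pos: [0.5459, -0.0743, -0.0138]
contact_force: [0.2, -0.6, 0.8]
10.7 [ 0.5459 -0.0743 -0.0138] gate [55.7 -0. ] yaw err 0.0 w 18.0 F [ 0.2 -0.6  0.8]
tcp [55.6 -0. ] core x 75.4 off 19.8 sides y -62.9 61.3
```

```bash
python3 -m crank '[[[1.1,7.4,0],[0,0,0],-0.576],[[1.1,7.4,0],[0,0,0],-0.576],[[0,0,40],[0,0,0],-0.576],[[8.6,20.8,10],[0,0,0],-0.576],[[17.3,41.7,0],[0,0,0],-0.576]]' | grep -E 'eef|contact'
python3 -m crank '[[[17.3,41.7,0],[0,0,0],-0.576],[[17.3,41.7,0],[0,0,0],-0.576],[[17.3,41.7,0],[0,0,0],-0.576],[[8.5,20.8,0],[0,0,0],-0.576],[[0,0,0],[0,0,0],-0.576]]' | grep -E 'eef|contact'
python3 - <<'E'
from h import *
stat();cores()
E
```

```text
eef_pos: [0.5752, 0.0024, 0.0385]
contact_force: [1.0, -0.3, -0.8]
eef_pos: [0.6344, 0.1525, 0.0358]
contact_force: [0.8, -0.6, 1.5]
11.75 [0.6344 0.1525 0.0358] gate [-181.5   54.9] yaw err -0.004 w 18.1 F [ 0.8 -0.6  1.5]
scene [201. 229.] [ 129   80 1137] [28.   5.6]
scene [345. 219.] [ 12  50 455] [-184.7  -21.3]
scene [320. 211.] [ 20  20 303] [-147.3  -36.9]
scene [322. 259.] [ 20  22 348] [-149.1   55.5]
top [227. 193.] [  16  126 1280] [-141.8   17.9]
top [188. 169.] [ 16  17 227] [-200.9   44.6]
top [381. 227.] [ 24  38 344] [78.2  0.8]
```

```bash
python3 -m crank '[[[0,0,-25],[0,0,0],-0.576],[[0,0,-25],[0,0,0],-0.576],[[-0.9,-6,0],[0,0,0],-0.576],[[-0.8,-5.5,0],[0,0,0],-0.576],[[0,0,0],[0,0,0],-0.576]]' | grep -E 'eef|contact'
python3 -m crank '[[[-3.93,-5.6,0],[0,0,0],-0.576],[[-3.93,-5.6,0],[0,0,0],-0.576],[[-3.93,-5.6,0],[0,0,0],-0.576],[[-3.93,-5.6,0],[0,0,0],-0.576],[[0,0,0],[0,0,0],-0.576]]' | grep -E 'eef|contact'
python3 - <<'E'
from h import *
stat();core()
E
```

```text
eef_pos: [0.6335, 0.136, -0.012]
contact_force: [-1.1, 0.2, 0.1]
eef_pos: [0.6165, 0.1142, -0.0137]
contact_force: [-0.3, 0.2, 0.2]
12.85 [ 0.6165  0.1142 -0.0137] gate [-141.    42.7] yaw err 0.001 w 18.0 F [-0.3  0.2  0.2]
tcp [-141.4   42.9] core x -121.2 off 20.2 sides y -20.1 104.1
```

```bash
python3 -m crank '[[[-3.9,-5.57,0],[0,0,0],-0.576],[[-3.9,-5.57,0],[0,0,0],-0.576],[[-3.9,-5.57,0],[0,0,0],-0.576],[[-3.9,-5.57,0],[0,0,0],-0.576],[[-3.9,-5.57,0],[0,0,0],-0.576]]' | grep -E 'contact'
python3 -m crank '[[[-3.9,-5.57,0],[0,0,0],-0.576],[[-3.9,-5.57,0],[0,0,0],-0.576],[[-3.9,-5.57,0],[0,0,0],-0.576],[[-3.9,-5.57,0],[0,0,0],-0.576],[[-3.9,-5.57,0],[0,0,0],-0.576]]' | grep -E 'contact'
python3 -m crank '[[[-3.9,-5.57,0],[0,0,0],-0.576],[[-3.9,-5.57,0],[0,0,0],-0.576],[[-3.9,-5.57,0],[0,0,0],-0.576],[[-3.9,-5.57,0],[0,0,0],-0.576],[[0,0,0],[0,0,0],-0.576]]' | grep -E 'contact'
python3 - <<'E'
from h import *
stat();core()
E
```

```text
contact_force: [0.9, -0.1, -0.1]
contact_force: [0.7, 1.5, 0.4]
contact_force: [0.7, 0.4, 0.7]
14.4 [ 0.5619  0.0363 -0.0138] gate [-56.1  -0.1] yaw err 0.001 w 17.6 F [0.7 0.4 0.7]
tcp [-56.5   0.2] core x -36.3 off 20.2 sides y -62.9 61.3
```

```bash
python3 -m crank '[[[-0.88,-6.08,0],[0,0,0],-0.576],[[-0.88,-6.08,0],[0,0,0],-0.576],[[-0.88,-6.08,0],[0,0,0],-0.576],[[-0.88,-6.08,0],[0,0,0],-0.576],[[-0.88,-6.08,0],[0,0,0],-0.576]]' | grep -E 'contact'
python3 -m crank '[[[-0.88,-6.08,0],[0,0,0],-0.576],[[-0.88,-6.08,0],[0,0,0],-0.576],[[-0.88,-6.08,0],[0,0,0],-0.576],[[-0.88,-6.08,0],[0,0,0],-0.576],[[-0.88,-6.08,0],[0,0,0],-0.576]]' | grep -E 'contact'
python3 -m crank '[[[-0.8,-5.5,0],[0,0,0],-0.576],[[-0.8,-5.5,0],[0,0,0],-0.576],[[-0.6,-4,0],[0,0,0],-0.576],[[-0.4,-3,0],[0,0,0],-0.576],[[0,0,0],[0,0,0],-0.576]]' | grep -E 'contact'
python3 - <<'E'
from h import *
stat();c=wcap();im=c['image'].max(2)
print([(v,int(im[v,278])) for v in range(280,420,4)])
E
```

```text
contact_force: [-0.6, 0.9, -0.4]
contact_force: [0.9, 0.2, 0.1]
contact_force: [-0.4, 0.1, 0.1]
15.95 [ 0.5509 -0.0421 -0.0138] gate [23.1  0.3] yaw err 0.001 w 18.3 F [-0.4  0.1  0.1]
[(280, 24), (284, 15), (288, 17), (292, 13), (296, 19), (300, 19), (304, 16), (308, 19), (312, 27), (316, 5), (320, 6), (324, 29), (328, 14), (332, 14), (336, 14), (340, 8), (344, 11), (348, 10), (352, 13), (356, 14), (360, 12), (364, 28), (368, 3), (372, 0), (376, 17), (380, 15), (384, 12), (388, 15), (392, 13), (396, 15), (400, 13), (404, 13), (408, 12), (412, 18), (416, 11)]
```

```bash
python3 -m crank '[[[-0.45,-3,0],[0,0,0],-0.576],[[-0.3,-2,0],[0,0,0],-0.576],[[-0.3,-2,0],[0,0,0],-0.576],[[0,0,0],[0,0,0],-0.576]]' | grep -E 'eef|contact'
python3 -m crank '[[[1.1,7.4,0],[0,0,0],-0.576],[[1.1,7.4,0],[0,0,0],-0.576],[[0,0,40],[0,0,0],-0.576],[[-2,20,10],[0,0,0],-0.576],[[0,40,0],[0,0,0],-0.576]]' | grep -E 'eef|contact'
python3 - <<'E'
from h import *
stat();cores()
E
```

```text
eef_pos: [0.5499, -0.049, -0.0138]
contact_force: [0.1, -0.5, 0.7]
eef_pos: [0.5514, 0.0256, 0.0383]
contact_force: [1.1, 0.1, 0.3]
16.9 [0.5514 0.0256 0.0383] gate [-44.   -8.9] yaw err 0.003 w 18.4 F [1.1 0.1 0.3]
scene [319. 211.] [ 18  19 287] [-146.2  -36.3]
top [260. 240.] [ 104  120 1079] [-86.9 -40.9]
top [217. 197.] [ 20  74 402] [-155.2   11.1]
top [356. 231.] [ 20 104 693] [44.6 -8.9]
top [387. 221.] [  9  55 245] [85.8 10.4]
```

```bash
python3 -m crank '[[[-2,34.4,0],[0,0,0],-0.576],[[-2,34.4,0],[0,0,0],-0.576],[[-2,34.4,0],[0,0,0],-0.576],[[-2,34.4,0],[0,0,0],-0.576],[[0,0,0],[0,0,0],-0.576]]' | grep -E 'eef|contact'
python3 - <<'E'
from h import *
stat();cores()
E
```

```text
eef_pos: [0.5413, 0.1671, 0.036]
contact_force: [0.0, -0.5, 0.5]
17.5 [0.5413 0.1671 0.036 ] gate [-182.6  -39.3] yaw err -0.004 w 18.1 F [ 0.  -0.5  0.5]
scene [197. 229.] [ 129   80 1406] [32.9  5.8]
scene [320. 211.] [ 20  20 308] [-147.3  -36.8]
top [209. 221.] [  35  108 2097] [-161.   -24.1]
top [372. 226.] [ 42  38 639] [66.  1.]
```

```bash
python3 -m crank '[[[2.5,-0.4,-25],[0,0,0],-0.576],[[0,0,-25],[0,0,0],-0.576],[[-1,-6.5,0],[0,0,0],-0.576],[[-0.9,-6.3,0],[0,0,0],-0.576],[[0,0,0],[0,0,0],-0.576]]' | grep -E 'eef|contact'
python3 -m crank '[[[1.12,-6.54,0],[0,0,0],-0.576],[[1.12,-6.54,0],[0,0,0],-0.576],[[1.12,-6.54,0],[0,0,0],-0.576],[[1.12,-6.54,0],[0,0,0],-0.576],[[0,0,0],[0,0,0],-0.576]]' | grep -E 'eef|contact'
python3 - <<'E'
from h import *
stat();core()
E
```

```text
eef_pos: [0.5435, 0.149, -0.0125]
contact_force: [0.2, 0.3, 0.2]
eef_pos: [0.5474, 0.1234, -0.0137]
contact_force: [-0.0, -0.3, 0.1]
18.6 [ 0.5474  0.1234 -0.0137] gate [-140.2  -26.9] yaw err 0.002 w 18.4 F [-0.  -0.3  0.1]
tcp [-140.5  -27.1] core x -119.7 off 20.8 sides y -89.3 35.0
```

```bash
python3 -m crank '[[[1.04,-6.21,0],[0,0,0],-0.576],[[1.04,-6.21,0],[0,0,0],-0.576],[[1.04,-6.21,0],[0,0,0],-0.576],[[1.04,-6.21,0],[0,0,0],-0.576],[[1.04,-6.21,0],[0,0,0],-0.576]]' | grep -E 'contact'
python3 -m crank '[[[1.04,-6.21,0],[0,0,0],-0.576],[[1.04,-6.21,0],[0,0,0],-0.576],[[1.04,-6.21,0],[0,0,0],-0.576],[[1.04,-6.21,0],[0,0,0],-0.576],[[1.04,-6.21,0],[0,0,0],-0.576]]' | grep -E 'contact'
python3 -m crank '[[[1.04,-6.21,0],[0,0,0],-0.576],[[1.04,-6.21,0],[0,0,0],-0.576],[[1.04,-6.21,0],[0,0,0],-0.576],[[1.04,-6.21,0],[0,0,0],-0.576],[[0,0,0],[0,0,0],-0.576]]' | grep -E 'contact'
python3 - <<'E'
from h import *
stat();core()
E
```

```text
contact_force: [-1.1, 1.1, -0.3]
contact_force: [-0.2, -0.2, -0.1]
contact_force: [0.4, 0.4, -0.2]
20.15 [ 0.5619  0.0365 -0.0137] gate [-56.3  -0.1] yaw err 0.001 w 18.0 F [ 0.4  0.4 -0.2]
tcp [-56.7  -0.2] core x -35.9 off 20.8 sides y -62.9 61.3
```

```bash
python3 -m crank '[[[-0.88,-6.08,0],[0,0,0],-0.576],[[-0.88,-6.08,0],[0,0,0],-0.576],[[-0.88,-6.08,0],[0,0,0],-0.576],[[-0.88,-6.08,0],[0,0,0],-0.576],[[-0.88,-6.08,0],[0,0,0],-0.576]]' | grep -E 'contact'
python3 -m crank '[[[-0.88,-6.08,0],[0,0,0],-0.576],[[-0.88,-6.08,0],[0,0,0],-0.576],[[-0.8,-5.5,0],[0,0,0],-0.576],[[-0.6,-4,0],[0,0,0],-0.576],[[0,0,0],[0,0,0],-0.576]]' | grep -E 'eef|contact'
python3 -m crank '[[[-0.3,-2,0],[0,0,0],-0.576],[[-0.3,-2,0],[0,0,0],-0.576],[[-0.2,-1.3,0],[0,0,0],-0.576],[[0,0,0],[0,0,0],-0.576]]' | grep -E 'eef|contact'
python3 - <<'E'
from h import *
stat()
E
```

```text
contact_force: [-0.7, 0.0, 0.1]
eef_pos: [0.5541, -0.0153, -0.0137]
contact_force: [0.5, -1.0, 0.4]
eef_pos: [0.5534, -0.0202, -0.0138]
contact_force: [-0.4, -0.1, -0.0]
21.6 [ 0.5534 -0.0202 -0.0138] gate [ 1.  -0.4] yaw err 0.001 w 18.0 F [-0.4 -0.1 -0. ]
```

```bash
python3 -m crank '[[[-0.2,-1.3,0],[0,0,0],-0.576],[[-0.2,-1.3,0],[0,0,0],-0.576],[[0,0,0],[0,0,0],-0.576]]' | grep -E 'eef|contact'
python3 -m crank '[[[-0.15,-1,0],[0,0,0],-0.576],[[0,0,0],[0,0,0],-0.576]]' | grep -E 'eef|contact'
python3 -m crank '[[[-0.1,-0.7,0],[0,0,0],-0.576],[[0,0,0],[0,0,0],-0.576]]' | grep -E 'eef|contact'
```

```text
eef_pos: [0.5529, -0.0228, -0.0138]
contact_force: [-0.4, 0.7, 0.1]
eef_pos: [0.5528, -0.0237, -0.0138]
contact_force: [-0.7, 0.1, 0.2]
eef_pos: [0.5527, -0.0244, -0.0138]
contact_force: [0.3, 0.7, -0.5]
```

```bash
python3 -m crank '[[[1.1,7.4,0],[0,0,0],-0.576],[[1.1,7.4,0],[0,0,0],-0.576],[[0,0,40],[0,0,0],-0.576],[[5,45,15],[0,0,0],-0.576],[[5,45,15],[0,0,0],-0.576]]' | grep -E 'eef|contact'
python3 -m crank '[[[5,45,15],[0,0,0],-0.576],[[5,45,0],[0,0,0],-0.576],[[0,0,0],[0,0,0],-0.576]]' | grep -E 'eef|contact'
python3 - <<'E'
from h import *
stat();c=capture('top');sc=capture('scene')
for x in(79,53,27,19):print(x,[np.round(topix(k,np.r_[G+x/1000*X,.026]),1) for k in(c,sc)])
a=cv2.resize(c['image'][190:260,290:420],None,fx=6,fy=6)
b=cv2.resize(sc['image'][200:260,130:260],None,fx=6,fy=6)[:170]
cv2.imwrite('pics/fin.png',np.vstack([a[:420],cv2.resize(sc['image'][205:235+0,130:260],None,fx=6,fy=6)])[:,:,::-1][:600])
E
```

```text
eef_pos: [0.5653, 0.0816, 0.0575]
contact_force: [0.2, 0.6, -0.3]
eef_pos: [0.5746, 0.176, 0.0716]
contact_force: [-0.0, -0.9, -1.2]
23.1 [0.5746 0.176  0.0716] gate [-196.1   -7.6] yaw err -0.005 w 18.1 F [-0.  -0.9 -1.2]
79 [array([381.6, 227.7]), array([166.2, 222.7])]
53 [array([363.2, 225.2]), array([183.7, 223.1])]
27 [array([344.7, 222.6]), array([201.3, 223.5])]
19 [array([339. , 221.8]), array([206.7, 223.6])]
```

View pics/fin.png

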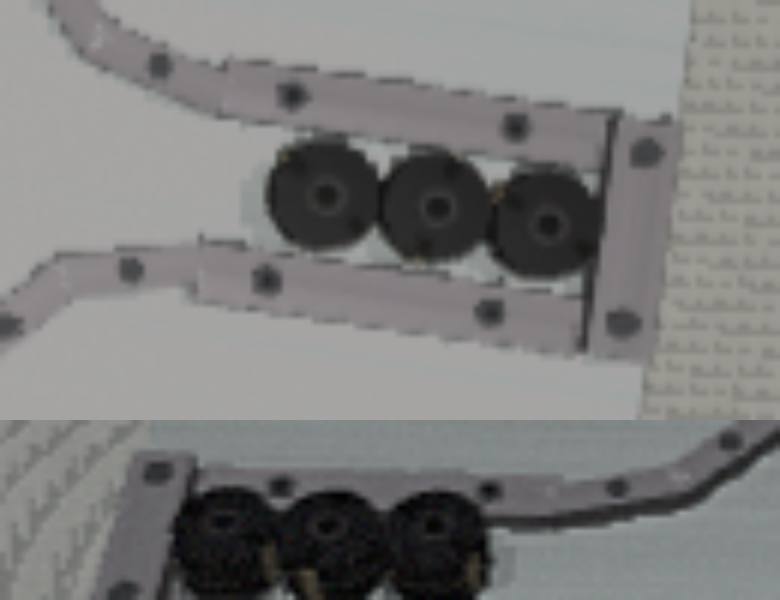

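The picture shows all three cores touching in a row against the stop. Their centres in the top view are near (381.5,227.5), (363,224.5) and (344.5,222.5), which match the nominal 79, 53 and 27 mm positions.

```bash
python3 -c "
from bench import r
print(r.job_done())"
```

```text
the job is handed in; nothing more can be done
None
```

I slid all three cores through the gate one at a time and left them as one closed-up row against the stop, then handed the job in at about 23 s; the hand-in call returned no verdict.

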